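# Load the last vial and stack the second tote, turned, on top

### The arm

A 6-joint arm with a two-finger parallel gripper is mounted at the origin on a cart in front of the work surface, level with it; the furniture and walls round the work are solid. World frame = base frame: x ahead of the robot, y to its left, z up, the work surface at z = 0. Lengths are in m, angles in rad, forces in N, time in s.
With the tool pointing down it reaches from about 0.4 to 0.825 m from the base axis. Payload 7 kg.
Tool frame: the origin (TCP) lies on the centre line of the jaws, within the pads' length; the fingertips stand 19 mm ahead of it and the grasp point (between the pads) is the TCP; z points along the fingers, y is the line along which they close (so a half turn about z gives the same grasp; the last joint's range is limited). The gripper opens to 88 mm and grips with 3 to 60 N. Pads are 19 mm wide; open, the fingers measure 130 mm over their backs; the gripper's body (78 mm by 193 mm) begins 47 mm behind the grasp point.
Start: joints at [0.288, 0.359, 0.012, 0, -1.224, -0.288], TCP at [0.675, -0, 0.246] pointing down, gripper open.
Joint ranges: [-3.07, 3.07], [-1.43, 2.12], [-1.02, 1.25], [-3.03, 1.67], [-3.05, -0], [-3.03, 3.03]. Speed limits (rad/s): [2.39, 2.39, 3.01, 3.14, 3.14, 3.14].

### API

Orientations are given as [roll, pitch, yaw] about the fixed x, y, z axes, in that order (R = Rz(yaw) Ry(pitch) Rx(roll)).
In Python, from station import arm, imaging, models gives the robot as it stands.
- The arm moves only by the tool play_rows, never from a script. Its arguments are lists of equal length, an entry for each row: "travel": the shift along the tool's x, y, z in units of 25 mm (1.0 is 25 mm), a list of three; "twist": the turn about the tool's z in units of 0.15 rad (1.0 is 0.15 rad). A call has 1 to 8 rows; each row shifts and turns the commanded pose from where the row before left it, along the tool's axes as they then stand; what a row does not reach is not made up. A row lasts 1/8 s, in which the tool goes at most 62.5 mm and 10.7 degrees, less where a joint would pass 70% of its speed; a pose out of reach is approached as far as the arm can. A call with a number of a shift or a turn outside -1 to 1 is refused whole. A call with a gripper value outside its range is refused whole. "fingers" is the opening, from 0 (shut) to 1 (fully open), set as the call begins (left out, the last holds). The fingers move at their own pace and stop on an object; "newtons" is the grip in N (left out, the last holds). Time passes only in rows, so rows that do not move let the fingers close. It gives the time, the measured TCP pose, the force, the opening and the grip force at its end, in the units of the state.
- arm.get_state(): the state, without advancing time (a new reading comes with each control period).
- imaging.grab_frame(name): name is "scene" or "side" or "wrist"; returns a dict with "pixels" (384x512x3 uint8, red, green, blue), "fx", "fy", "cx", "cy" (pixels), "R" (3x3) and "t" (3): a world point X has camera coordinates R X + t; the wrist camera has in their place "T_tool_cam" (4x4, takes a point from camera to tool coordinates, whose origin is the TCP and whose axes are the flange's). Camera axes: x right, y down, z forward; pixel columns grow to the right and rows downward; lengths in m; the calibration is good to about 2 mm. The wrist camera is an equidistant fisheye: a pixel r from the principal point sees the ray r / f radians off the axis. A picture is of the moment at which its call begins: read the wrist's pose just before it. There is no depth.
- arm.job_done(): hands the job in; it is judged then, once.
Trained networks look in the newest picture that a camera, given by its name, has taken for a name from the list of things; names that differ only in an ending like _2 or _b are one class to them, and where a whole thing is asked for, a point or a joint stands for the part that bears it (a point fixed in the world has none). Each returns a list of dicts, best first, with "confidence" (0 to 1); they miss things now and then, are a little off and sometimes report something else, mostly with a low value. They report only what shows in the picture. A call takes as long as a camera call.
- models.boxes_of(name, camera): "extent" ([centre column, centre row, width, height] in pixels, round what is visible of it).
- models.silhouettes(name, camera): "pixels" (384x512 bool, what is visible of it) and "extent" ([centre column, centre row, width, height] in pixels, round what is visible of it).
The state is a dict: "t": time; "q": joint angles; "qd": joint speeds; "joint_efforts": joint torques, N m; "eef_pos": TCP position; "ee_rot": TCP orientation; "force": force on the tool from outside, world axes, zero at the start; "moment": the same for the moment, N m; "width": finger opening in m; "gripper_force": force on a finger pad.
Only numpy, scipy, OpenCV 4.12 (cv2) and the standard library are available. Lean on these libraries where they do the work, as an engineer would, in place of code of your own. Each camera call takes 0.05 s, during which the arm holds its last target. There are 200 camera calls.

### The job

Take the vial that stands by itself in the middle of the bench, in front of the tool tray, and set it upright in the empty end of the tote standing on the bench, beside the vial already in it. Then lift the second tote off the sloping stand, turn it so that its card holder is at the opposite end to the lower tote's, so that it stacks instead of nesting, and lower it gently until it sits level and fully home on the ledges inside the lower tote's ends. Set both down rather than dropping them, keep both vials upright, and leave the other things on the bench where they are.

Things in the scene. Friction and masses are not known exactly. Their poses are not given: they have to be found in the camera images.
- tote_low: Grey plastic stack-and-nest tote, loose on the bench: 159 (x) x 68 (y) x 72 mm high, open top, tapering to 136 x 45 mm at the bottom. Inner floor 5 mm above the underside, 41 mm wide, 103 mm free between the end columns. Origin: centre of the underside; z up, -x points to the front end (card holder). A flat upright skirt, 68 mm across y, runs round the top, 46 to 72 mm above the underside.
- tote_low_seat (a point): Middle of the lower tote's ledge level, 63 mm above its underside. The ledges top one column inside the middle of the front (-x) end and two at the corners of the back (+x) end. A like tote facing the other way rests on them: origin straight above this tote's origin, 60 mm up, 1.5 to 2 mm play each way. One facing the same way slides on down and nests, 26 mm up (or lands on the vials).
- tote_low_card (a point): Middle of the card holder on the front end of the lower tote: 80 mm from its origin along -x, 58 mm up.
- tote_stand: The second, identical tote, empty, 0.14 to 0.24 kg, loose on the sloping stand, front end (card holder, -x) low against the stop lip: pitched 30 degrees, its z axis leaning 30 degrees from vertical towards the front end. Same frame: origin at the centre of the underside, -x to the card holder. Take it by the skirt: 68 mm across y, 46 to 72 mm above the underside along its z.
- tote_stand_card (a point): Middle of the card holder on the front end of the second tote: 80 mm from its origin along its -x, 58 mm up.
- stand: Fixed bare-aluminium sheet stand, deck sloping 30 degrees down to an 18 mm stop lip along its -x side. Footprint 146 x 98 mm, back feet 30 mm further; 30 mm high in front, 113 mm at the back; side edges 8 mm above the deck, 94 mm apart. Origin: on the bench under its middle; +x points up the slope.
- vial_out: Glass vial with a white ribbed cap standing by itself on the bench between the tool tray and the robot, 23 mm diameter, 51 mm high, 30 g. Origin: centre of its underside, z up along its axis.
- vial_in: Vial with a black cap, same size, standing in the back (+x) end of the lower tote, about 40 mm from the tote's middle. Origin: centre of its underside, z up.
- scissors: Bystander: scissors lying on the bench, 206 x 84 x 11 mm, origin at the centre of the underside.
- marker: Bystander: marker pen lying on the bench, 135 mm long, 16 mm thick, origin at the centre of the underside.
- pipette: Bystander: pipette lying on the bench behind the stand, 252 mm long, 35 mm high, origin at the centre of the underside.
- petri_dish: Bystander: covered glass dish, 62 mm across, 14 mm high, origin at the centre of the underside.
- tip_box: Bystander: pipette tip box, 82 x 120 x 71 mm, origin at the centre of the underside.
- stapler: Bystander: stapler, 134 mm long, 48 mm high, origin at the centre of the underside.
- log_book: Bystander: green book lying at the right, 210 x 152 x 14 mm, origin at the centre of the underside.

How it is judged:
By the outcome, as a careful person would: the job done as asked, in the order asked, and still so for the second after the job is handed in, with the robot touching nothing.
It also fails if it takes over 64 s, if anything falls off the work surface, if the arm or the gripper's body presses on something with over 40 N, if the wrist force passes 120 N, or if a joint passes its speed limit or range.

## Working session

There is one attempt and no reset: what is moved stays moved. The work goes in short steps, Python scripts to look and compute and a tool call to move; the robot and the scene stay as the last step left them, time stands still between calls to the robot, and variables do not carry over. Pictures are saved under pics/ and viewed, at most 10 in all, crops included, and the job is handed in when it is done.

Besides the shell and the picture viewer there is one more tool, called after ">>>" as a command line: name --pt "numbers of a row" for each row, then --argument value for the rest. play_rows: Moves the arm, as the interface text tells. Shifts and turns lie within -1 to 1; 1 stands for 25 mm of shift or 0.15 rad of turn. Its arguments: {"type":"object","properties":{"travel":{"type":"array","items":{"type":"array","items":{"type":"number"}}},"twist":{"type":"array","items":{"type":"number"}},"fingers":{"type":"number"},"newtons":{"type":"number"}},"required":["travel","twist"]}

```bash
ls; mkdir -p pics; python3 - <<'E'
from station import arm, imaging, models
import cv2,numpy as np
print(arm.get_state())
for c in ["scene","side","wrist"]:
    f=imaging.grab_frame(c); cv2.imwrite(f"pics/{c}0.png",cv2.resize(f["pixels"],(800,600))[:,:,::-1])
    print(c,{k:(np.round(v,4).tolist() if k!="pixels" else 0) for k,v in f.items()})
    for n in ["tote_low","tote_low_card","tote_stand","tote_stand_card","stand","vial_out","vial_in"]:
        print(n,[(round(b["confidence"],2),np.round(b["extent"],1).tolist()) for b in models.boxes_of(n,c)[:3]])
E
```

```text
pics
{'t': 0.0, 'q': array([ 2.88114433e-01,  3.59390468e-01,  1.10653551e-02, -3.90113985e-04,
       -1.22405180e+00, -2.88088456e-01]), 'qd': array([ 4.69453808e-05, -2.35703712e-03, -1.11122234e-03,  1.14430095e-03,
       -3.83937314e-04,  3.57501500e-04]), 'joint_efforts': array([-8.00930356e-04, -5.82726967e+01,  2.93058443e+01,  6.99745238e+00,
        6.93249181e-03, -2.06530804e-04]), 'eef_pos': array([6.74554121e-01, 2.97100766e-06, 2.44615945e-01]), 'ee_rot': array([ 3.13997300e+00, -9.75078705e-05, -1.57090314e+00]), 'force': array([-0.13102635, -0.14554963, -0.05380537]), 'moment': array([6.80204034e-05, 1.03675714e-02, 3.05248160e-02]), 'gripper_force': 0.0, 'width': 0.0879544064059557}
scene {'pixels': 0, 'fx': 400.7349, 'fy': 400.7349, 'cx': 253.0326, 'cy': 190.3288, 'R': [[0.592, -0.8058, -0.0145], [-0.3562, -0.2455, -0.9016], [0.7229, 0.5389, -0.4323]], 't': [-0.339, 0.2492, 0.9176]}
tote_low [(0.66, [285.2, 209.1, 56.0, 59.1])]
tote_low_card [(0.89, [170.1, 185.3, 28.6, 34.5])]
tote_stand [(0.92, [284.2, 207.9, 56.3, 59.9])]
tote_stand_card [(0.74, [280.3, 207.9, 
[... 471 characters left out ...]
9.0, 42.3]), (0.52, [317.1, 174.6, 52.6, 50.7])]
tote_stand [(0.81, [314.1, 171.2, 48.4, 47.0])]
tote_stand_card []
stand [(0.62, [299.3, 180.4, 53.8, 52.1])]
vial_out [(0.4, [230.3, 213.6, 8.2, 15.9])]
vial_in []
wrist {'pixels': 0, 'fx': 297.3186, 'fy': 297.3186, 'cx': 257.7729, 'cy': 189.6383, 'T_tool_cam': [[0.0004, -0.962, -0.2732, 0.073], [1.0, 0.0006, -0.0008, -0.0009], [0.0009, -0.2732, 0.962, -0.1384], [0.0, 0.0, 0.0, 1.0]]}
tote_low []
tote_low_card [(0.61, [356.6, 356.6, 16.0, 15.4])]
tote_stand [(0.72, [454.2, 30.9, 99.3, 60.1])]
tote_stand_card [(0.55, [453.9, 30.7, 103.4, 61.4])]
stand [(0.66, [398.1, 34.0, 137.5, 67.9])]
vial_out [(0.94, [281.5, 180.3, 18.8, 21.5])]
vial_in []
```

View pics/scene0.png

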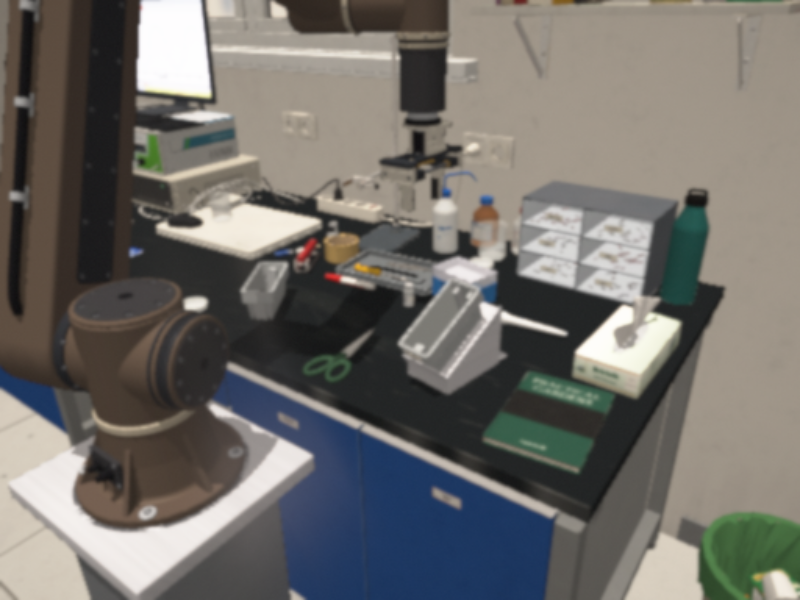

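View pics/side0.png

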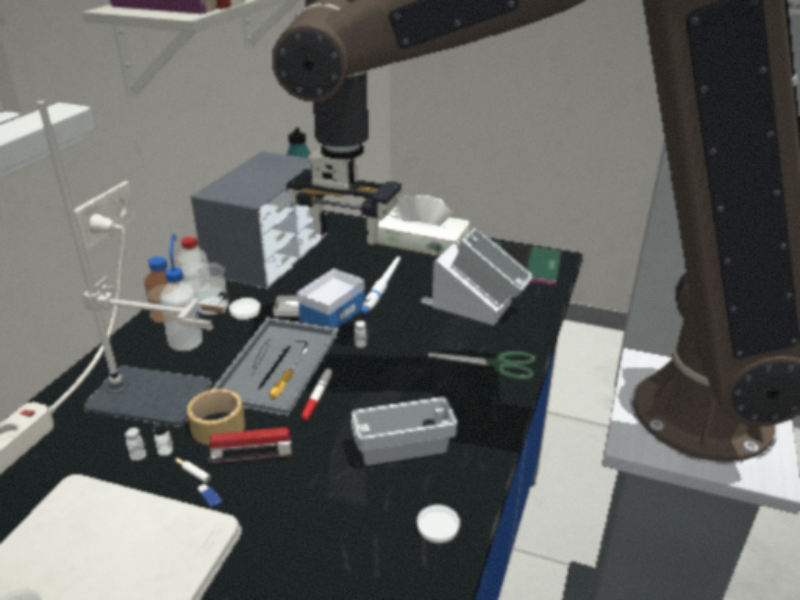

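View pics/wrist0.png

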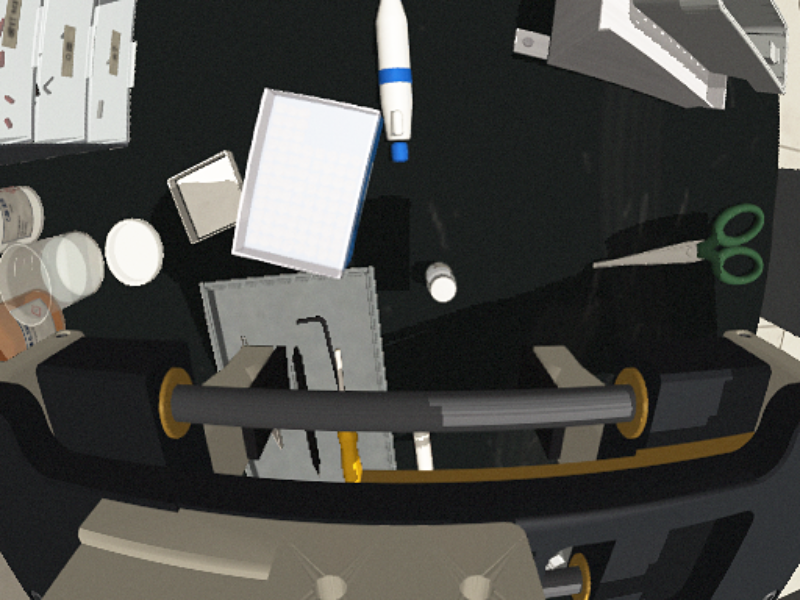

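Scene, side and wrist views agree on the layout. vial_out is at about (441,282) in the wrist view, the stand with the second tote is on the right (y<0), and tote_low is on the left, at about (405,430) in the side view. I'll zoom in to see which ends carry the card holders.

```bash
cat > h.py <<'E'
import numpy as np,cv2
from scipy.spatial.transform import Rotation as Ro
from station import arm, imaging, models
def Rt(st): return Ro.from_euler('xyz',st["ee_rot"]).as_matrix(), np.array(st["eef_pos"])
def grab(c):
    st=arm.get_state(); f=imaging.grab_frame(c); f["st"]=st; f["name"]=c
    if c=="wrist":
        R,p=Rt(st); T=f["T_tool_cam"]; f["Rwc"]=R@T[:3,:3]; f["o"]=R@T[:3,3]+p
    else: f["Rwc"]=f["R"].T; f["o"]=-f["R"].T@f["t"]
    return f
def ray(f,uv):
    uv=np.atleast_2d(uv).astype(float); x=(uv-[f["cx"],f["cy"]])/f["fx"]
    if f["name"]=="wrist":
        r=np.linalg.norm(x,axis=1,keepdims=True)+1e-12
        d=np.hstack([x/r*np.sin(r),np.cos(r)])
    else: d=np.hstack([x,np.ones((len(x),1))])
    return d@f["Rwc"].T
def onz(f,uv,z):
    d=ray(f,uv); return f["o"]+d*((z-f["o"][2])/d[:,2:3])
def proj(f,X):
    c=(np.atleast_2d(X)-f["o"])@f["Rwc"]
    if f["name"]=="wrist":
        n=np.linalg.norm(c[:,:2],axis=1,keepdims=True); th=np.arctan2(n,c[:,2:3]); u=c[:,:2]/n*th
    else: u=c[:,:2]/c[:,2:3]
    return u*f["fx"]+[f["cx"],f["cy"]]
E
python3 - <<'E'
from h import *
fs={c:grab(c) for c in ["scene","side","wrist"]}
def crop(f,x0,y0,w,h): return cv2.resize(f["pixels"][y0:y0+h,x0:x0+w],(400,300),interpolation=cv2.INTER_CUBIC)
m=np.vstack([np.hstack([crop(fs["scene"],130,150,80,60),crop(fs["side"],210,240,96,72)]),
 np.hstack([crop(fs["scene"],240,165,96,72),crop(fs["side"],260,135,96,72)])])
cv2.imwrite("pics/crop1.png",m[:,:,::-1])
f=fs["wrist"]; print(onz(f,[281.5,180.3],0.025), onz(f,np.array([441,282])/1.5625,.05))
print(onz(fs["side"],[230.3,213.6],.025),onz(fs["scene"],[263.9,189.1],.025))
print("tote", onz(fs["side"],[258.1,273.2],.036),onz(fs["scene"],[170.1,185.3],.036))
print("stand tote", onz(fs["side"],[314.1,171.2],.1),onz(fs["scene"],[284.2,207.9],.1))
E
```

```text
[[0.64655248 0.01683978 0.025     ]] [[0.64772418 0.01079617 0.05      ]]
[[0.64336161 0.01896373 0.025     ]] [[0.64425496 0.0058345  0.025     ]]
tote [[0.46567788 0.255107   0.036     ]] [[0.46612001 0.27772999 0.036     ]]
stand tote [[ 0.43797619 -0.20132508  0.1       ]] [[ 0.44876871 -0.19824138  0.1       ]]
```

View pics/crop1.png

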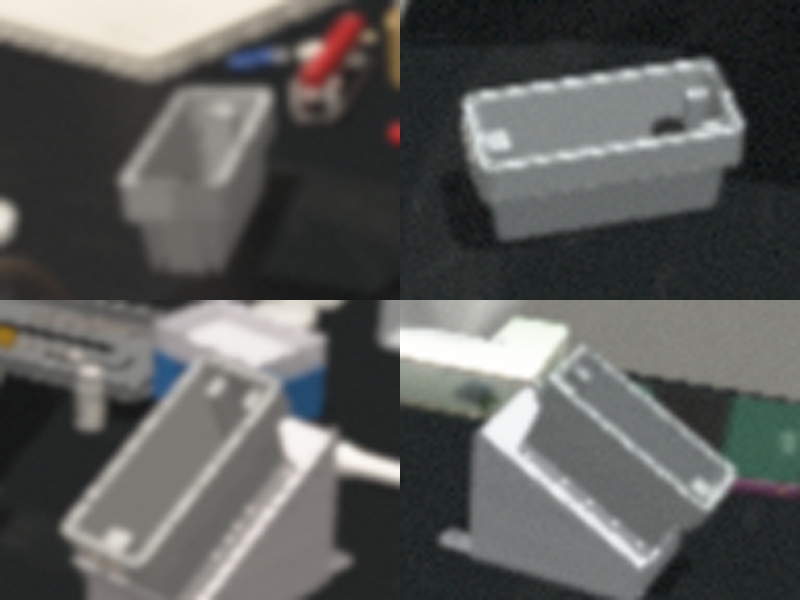

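Crops: tote_low's single column, and so its front end, is at the far end (side crop, left). vial_in's black cap is at the near end. tote_stand's single column is at its low end, facing the robot, so the two totes already face opposite ways to within a small yaw. I'll fit the poses from the rim corners.

```bash
cat >> h.py <<'E'
from scipy.optimize import least_squares
RIM=np.array([[-79.5,-34,72],[-79.5,34,72],[79.5,34,72],[79.5,-34,72]])/1000  # front-right.. order
def toteR(yaw,pitch): return Ro.from_euler('zy',[yaw,pitch]).as_matrix()
def fit(obs,x0,pitch,free_z=False,pts=RIM):
    # obs: list of (frame, idx list, uv)
    def X(p): return pts@toteR(p[3],pitch).T+[p[0],p[1],p[2] if free_z else x0[2]]
    def res(p): return np.concatenate([(proj(f,X(p)[i])-uv).ravel() for f,i,uv in obs])
    s=least_squares(res,x0); return s.x,res(s.x)
E
python3 - <<'E'
from h import *
sc,si,w=[grab(c) for c in ["scene","side","wrist"]]
a=lambda L,s,o: np.array(L)/s+o
# low tote: front = +x world => yaw~pi
s1=a([(63,97),(315,60),(343,128),(87,168)],4.167,[210,240]); s2=a([(180,90),(272,92),(212,190),(122,182)],5,[130,150])
# corner order by world: find by projection w/ initial guess
def match(f,uv,x0,p):
    P=proj(f,RIM@toteR(x0[3],p).T+x0[:3]); return [int(np.argmin(np.linalg.norm(P-q,axis=1))) for q in uv]
x0=np.array([.466,.262,0,np.pi])
for fs in ([si],[si,sc]):
    obs=[(f,match(f,u,x0,0),u) for f,u in ((si,s1),(sc,s2)) if any(f is g for g in fs)]
    x,r=fit(obs,x0,0); print("low",x.round(4),[o[1] for o in obs],r.round(1))
t1=a([(180,45),(335,170),(308,212),(150,77)],4.167,[260,135]); t2=a([(196,58),(282,82),(132,265),(65,228)],4.167,[240,165])
x0=np.array([.46,-.2,.06,0.]);
obs=[(f,match(f,u,x0,-np.pi/6),u) for f,u in ((si,t1),(sc,t2))]
x,r=fit(obs,x0,-np.pi/6,True); print("stand",x.round(4),[o[1] for o in obs],r.round(1))
for f,u,p in ((si,t1,-np.pi/6),(sc,t2,-np.pi/6)):
    x,r=fit([(f,match(f,u,x0,p),u)],x0,p,True); print(x.round(4),r.round(1))
R,p=Rt(w["st"])
for y in(-.065,-.044,.044,.065):
  for x in(-.0095,.0095):
    for z in (.019,-.01): print(y,x,z,(proj(w,R@[x,y,z]+p)*1.5625).round(0))
E
```

```text
low [4.5810e-01 2.6950e-01 4.0000e-04 3.3485e+00] [[0, 2, 2, 0]] [-0.1  9.4  6.4  6.6 -0.3 -9.7 -5.8 -7.6]
low [0.4588 0.2685 0.0062 3.3371] [[0, 2, 2, 0], [0, 0, 2, 2]] [-0.3  8.8  6.4  6.6 -0.4 -9.7 -6.  -8.2  8.6 -0.6 -9.8 -1.  -9.1 -0.
  8.9  1.6]
stand [ 0.4625 -0.2003  0.0641 -0.118 ] [[3, 0, 1, 2], [2, 3, 0, 1]] [-0.4 -0.2 -0.   0.5  0.1 -0.9 -0.9 -0.5  0.4 -1.8 -0.1  0.5  1.4  1.7
 -2.4  0.5]
[ 0.464  -0.2127  0.0563 -0.1116] [-0.1  0.2  0.   0.6  0.3 -0.8 -0.3  0. ]
[ 0.4978 -0.1785  0.0432 -0.127 ] [ 0.5 -0.9 -0.9  1.2  1.6  0.3 -1.2 -0.6]
-0.065 -0.0095 0.019 [[241. 388.]]
-0.065 -0.0095 -0.01 [[216. 425.]]
-0.065 0.0095 0.019 [[235. 344.]]
-0.065 0.0095 -0.01 [[207. 376.]]
-0.044 -0.0095 0.019 [[292. 390.]]
-0.044 -0.0095 -0.01 [[273. 429.]]
-0.044 0.0095 0.019 [[287. 345.]]
-0.044 0.0095 -0.01 [[266. 378.]]
0.044 -0.0095 0.019 [[519. 390.]]
0.044 -0.0095 -0.01 [[538. 429.]]
0.044 0.0095 0.019 [[523. 345.]]
0.044 0.0095 -0.01 [[545. 378.]]
0.065 -0.0095 0.019 [[569. 388.]]
0.065 -0.0095 -0.01 [[595. 425.]]
0.065 0.0095 0.019 [[575. 344.]]
0.065 0.0095 -0.01 [[604. 376.]]
```

>>> play_rows --pt "-0.1 0.24 0.9" --pt "-0.1 0.24 0.9" --pt "-0.1 0.24 0.9" --pt "-0.1 0.24 0.9" --pt "-0.1 0.2 0.9" --pt "0 0 0" --twist '[0, 0, 0, 0, 0, 0]' --fingers 0.55 --newtons 8

```text
t: 2.25
eef_pos: [0.6447, 0.0123, 0.1315]
ee_rot: [3.138, -0.001, -1.571]
force: [-0.1, -0.6, 0.3]
width: 0.0484
gripper_force: 0.0
```

```bash
python3 - <<'E'
from h import *
w,sc,si=[grab(c) for c in ["wrist","scene","side"]]
print(w["st"]["eef_pos"],w["st"]["width"])
for c,f in (("wrist",w),("side",si),("scene",sc)):
    for s in models.silhouettes("vial_out",c)[:2]:
        m=s["pixels"]; v,u=np.nonzero(m); print(c,s["confidence"],s["extent"],onz(f,[u.mean(),v.mean()],.0255),onz(f,[u.mean(),v.min()+2 if c!="wrist" else v.max()],.051))
a=lambda L,s,o: np.array(L)/s+o
s1=a([(63,97),(315,60),(343,128),(87,168)],4.167,[210,240]); s2=a([(180,90),(272,92),(212,190),(122,182)],5,[130,150])
x0=np.array([.466,.262,0,np.pi])
for o in ([(si,[1,2,3,0],s1)],[(sc,[0,1,2,3],s2)],[(si,[1,2,3,0],s1),(sc,[0,1,2,3],s2)]):
    x,r=fit(o,x0,0); print(x.round(4),r.round(1))
cv2.imwrite("pics/w1.png",cv2.resize(w["pixels"],(512,384))[:,:,::-1])
E
```

```text
[0.64465166 0.01234245 0.13145104] 0.04841189218397998
wrist 0.94 [257.6, 199.8, 24.3, 39.7] [[0.64673107 0.01646478 0.0255    ]] [[0.64667426 0.02473123 0.051     ]]
wrist 0.54 [417.0, 362.0, 31.6, 42.8] [[0.41591327 0.28361254 0.0255    ]] [[0.43063586 0.27308605 0.051     ]]
side 0.7 [230.6, 213.2, 7.1, 12.3] [[0.64241566 0.02062618 0.0255    ]] [[0.63962016 0.02548893 0.051     ]]
scene 0.59 [263.2, 191.2, 11.4, 15.5] [[0.64368324 0.01421242 0.0255    ]] [[0.63494776 0.00789915 0.051     ]]
scene 0.21 [298.6, 181.2, 42.0, 25.4] [[ 0.7975146  -0.03902659  0.0255    ]] [[ 0.82709716 -0.02058046  0.051     ]]
[0.4586 0.2699 0.     3.7269] [-0.1 -0.5 -0.  -0.8  1.1  0.2 -0.9  0.8]
[ 4.5900e-01  2.6720e-01 -8.0000e-04  3.7038e+00] [ 0.   0.1  0.3 -0.1  1.2 -0.7 -1.5  0.5]
[0.4591 0.2689 1.5795 3.7169] [-0.1 -1.   0.1 -0.9  0.9  0.1 -1.2  0.2 -0.6  0.  -0.3 -0.2  1.2 -0.9
 -1.6  0.4]
```

View pics/w1.png

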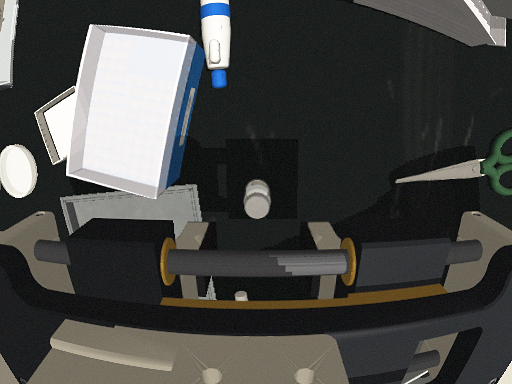

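Wrist view: vial_out is centred at about (257,200), midway between the fingers. tote_low fits at (0.459, 0.2685) with yaw 3.715. Going down to grip the vial.

>>> play_rows --pt "-0.1 -0.05 0.7" --pt "0 0 0.8" --pt "0 0 0.8" --pt "0 0 0.6" --pt "0 0 0.2" --pt "0 0 0" --twist '[0, 0, 0, 0, 0, 0]'

```text
t: 3.3
eef_pos: [0.6473, 0.015, 0.0553]
ee_rot: [3.141, -0.0, -1.571]
force: [0.7, -0.0, -0.3]
width: 0.0479
gripper_force: 0.0
```

>>> play_rows --pt "0 0 0" --pt "0 0 0" --pt "0 0 0" --pt "0 0 0" --pt "0 0 0" --pt "0 0 0" --twist '[0, 0, 0, 0, 0, 0]' --fingers 0.15

```text
t: 4.05
eef_pos: [0.6475, 0.015, 0.0559]
ee_rot: [-3.141, 0.0, -1.571]
force: [-0.2, -0.6, 3.6]
width: 0.0239
gripper_force: 8.0
```

>>> play_rows --pt "0 0 -0.5" --pt "0 0 -0.9" --pt "-0.4 0.3 -0.9" --pt "-0.9 0.66 -0.9" --pt "-0.9 0.66 -0.9" --pt "-0.9 0.66 -0.9" --pt "-0.9 0.66 -0.8" --pt "-0.9 0.66 0" --twist '[0, 0, 0, 0, 0, 0, 0, 0]'

```text
t: 5.05
eef_pos: [0.5575, 0.1386, 0.2032]
ee_rot: [-3.138, 0.002, -1.571]
force: [-0.7, -0.2, -0.8]
width: 0.024
gripper_force: 8.0
```

>>> play_rows --pt "-0.9 0.66 0" --pt "-0.9 0.66 0" --pt "-0.9 0.66 0" --pt "-0.9 0.66 0" --pt "-0.9 0.66 0" --pt "-0.9 0.66 0" --pt "-0.9 0.66 0" --pt "-0.9 0.66 0" --twist '[0, 0, 0, 0, 0, 0, 0, 0]'

```text
t: 6.05
eef_pos: [0.4245, 0.3181, 0.2012]
ee_rot: [-3.141, 0.0, -1.571]
force: [-0.2, 0.1, 0.4]
width: 0.0237
gripper_force: 8.0
```

>>> play_rows --pt "0 0 0" --pt "0 0 0" --pt "0 0 0" --pt "0 0 0" --pt "0 0 0" --pt "0 0 0" --twist '[-0.8, -0.8, -0.8, -0.8, -0.63, 0]'

```text
t: 6.8
eef_pos: [0.4252, 0.3174, 0.2011]
ee_rot: [-3.141, 0.0, -0.997]
force: [-0.2, -0.8, -0.5]
width: 0.0239
gripper_force: 8.0
```

```bash
python3 - <<'E'
from h import *
w=grab("wrist")
print(w["st"]["eef_pos"],w["st"]["ee_rot"],w["st"]["width"])
P=proj(w,RIM@toteR(3.715,0).T+[.459,.2685,0]); print(P.round(1))
cv2.imwrite("pics/w2.png",cv2.resize(w["pixels"],(800,600),interpolation=cv2.INTER_CUBIC)[:,:,::-1])
np.save("w2.npy",w,allow_pickle=True)
E
```

```text
[0.42515724 0.31739466 0.2010692 ] [-3.14129304e+00  1.92956288e-04 -9.96977802e-01] 0.023856875815789144
[[172.5 161.1]
 [169.9  88.4]
 [344.7  88.4]
 [342.  161.3]]
```

View pics/w2.png

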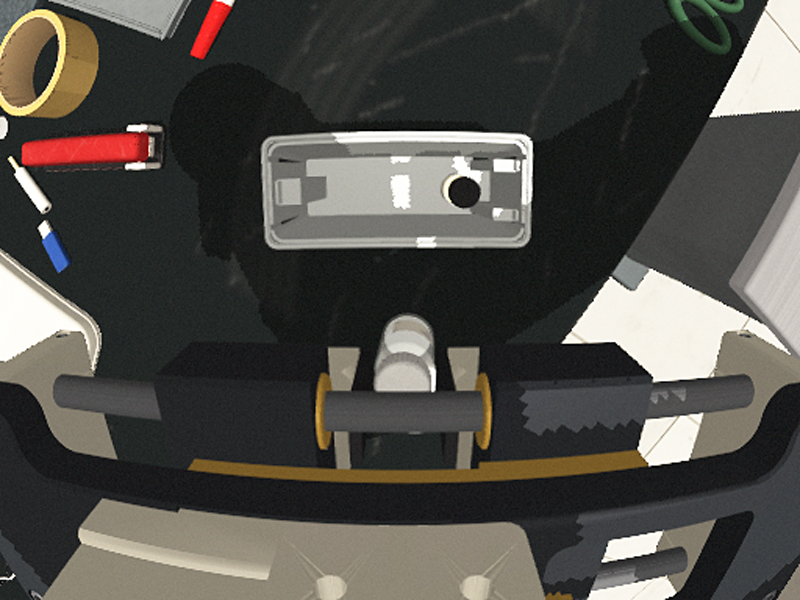

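Wrist view: rim corners at (263,137), (530,132), (530,246) and (266,248). The front column is at the left, with its top at x 275–300 and its foot at about 327. The black-capped vial is at (463,190). I'll refine the pose from these.

```bash
python3 - <<'E'
from h import *
w=np.load("w2.npy",allow_pickle=True).item()
uv=np.array([(263.5,137),(530.5,132.5),(530.5,246),(266.5,248)])/1.5625
x,r=fit([(w,[1,2,3,0],uv)],np.array([.459,.2685,0,3.715]),0); print(x.round(4),r.round(1))
R=toteR(x[3],0); o=np.array([x[0],x[1],0])
loc=lambda p:((p-o)@R*1000).round(1)
f=lambda u,z:loc(onz(w,np.array(u)/1.5625,z)[0])
print("vial_in cap",f((463,191),.056),"col top",f((300,178),.063),f((300,204),.063),"foot",f((327,190),.005), "vial base", (onz(w,np.array((408,332))/1.5625,.201-.0559)-w["st"]["eef_pos"]).round(4))
tgt=o+R@[-.020,0,0]; Rw,p=Rt(w["st"]); print("target",tgt,"tool delta units",(Rw.T@(tgt-p)/.025).round(2), "yaw err",x[3]-np.pi/2*3-(w["st"]["ee_rot"][2]+0)+np.pi)
E
```

```text
[ 0.4626  0.2679 -3.7528  3.7268] [-2.  -0.7  2.  -0.3  0.3  0.2 -0.4  0.9]
vial_in cap [39.8 -2.5 56. ] col top [-58.2   7.5  63. ] [-58.8  -8.3  63. ] foot [-51.6  -3.    5. ] vial base [[ 0.0001 -0.0022 -0.056 ]]
target [0.47924376 0.27894439 0.        ] tool delta units [ 2.47 -0.98  8.04] yaw err 3.1530085164620996
```

>>> play_rows --pt "0.6 -0.24 0" --pt "0.6 -0.25 0" --pt "0.6 -0.25 0.4" --pt "0.6 -0.24 0.8" --pt "0 0 0.9" --pt "0 0 0.9" --pt "0 0 0.9" --pt "0 0 0.6" --twist '[-0.08, 0, 0, 0, 0, 0, 0, 0]'

```text
t: 7.85
eef_pos: [0.4787, 0.28, 0.0863]
ee_rot: [3.14, -0.0, -0.986]
force: [-1.0, -0.4, -0.1]
width: 0.0236
gripper_force: 8.0
```

>>> play_rows --pt "0 0 0.3" --pt "0 0 0.25" --pt "0 0 0.2" --pt "0 0 0.1" --pt "0 0 0.1" --pt "0 0 0" --twist '[0, 0, 0, 0, 0, 0]'

```text
t: 8.6
eef_pos: [0.4787, 0.2809, 0.0643]
ee_rot: [-3.142, 0.0, -0.984]
force: [0.3, 0.4, -0.2]
width: 0.0239
gripper_force: 8.0
```

>>> play_rows --pt "0 0 0.08" --pt "0 0 0.04" --pt "0 0 0" --twist '[0, 0, 0]'

```text
t: 8.98
eef_pos: [0.4787, 0.2809, 0.0612]
ee_rot: [3.141, -0.0, -0.984]
force: [0.2, -0.1, -1.0]
width: 0.0235
gripper_force: 8.0
```

```bash
python3 - <<'E'
from station import arm
s=arm.get_state(); print(s["force"],s["eef_pos"],s["moment"])
E
```

```text
[ 0.16126278 -0.14422787 -0.9509805 ] [0.4786893  0.28089729 0.06124842] [-0.01139261  0.02009783 -0.02148674]
```

>>> play_rows --pt "0 0 0.04" --pt "0 0 0" --twist '[0, 0]'

```text
t: 9.22
eef_pos: [0.479, 0.281, 0.0608]
ee_rot: [-3.141, -0.0, -0.984]
force: [-0.8, -1.5, 4.5]
width: 0.0236
gripper_force: 8.1
```

>>> play_rows --pt "0 0 0" --pt "0 0 0" --pt "0 0 0" --twist '[0, 0, 0]' --fingers 0.325

```text
t: 9.6
eef_pos: [0.4787, 0.2809, 0.0601]
ee_rot: [3.141, -0.0, -0.984]
force: [-0.0, 0.2, -0.3]
width: 0.028
gripper_force: 0.0
```

>>> play_rows --pt "0 0 -0.2" --pt "0 0 -0.4" --pt "0 0 -0.6" --pt "0 0 -0.9" --pt "0 0 -1" --pt "0 0 -1" --pt "0 0 -1" --pt "0 0 -0.5" --twist '[0, 0, 0, 0, 0, 0, 0, 0]'

```text
t: 10.6
eef_pos: [0.4792, 0.2813, 0.2028]
ee_rot: [-3.139, 0.001, -0.984]
force: [0.1, 0.1, -0.7]
width: 0.0284
gripper_force: 0.0
```

```bash
python3 - <<'E'
from h import *
w=grab("wrist"); print(w["st"]["eef_pos"],w["st"]["q"],w["st"]["width"])
cv2.imwrite("pics/w3.png",w["pixels"][:,:,::-1])
np.save("w3.npy",w,allow_pickle=True)
E
```

```text
[0.47917811 0.28131396 0.20280343] [ 8.83449170e-01  1.94444231e-01 -3.17892803e-01  2.60796650e-04
 -1.05531485e+00 -2.96946640e-01] 0.02841617116781986
```

View pics/w3.png

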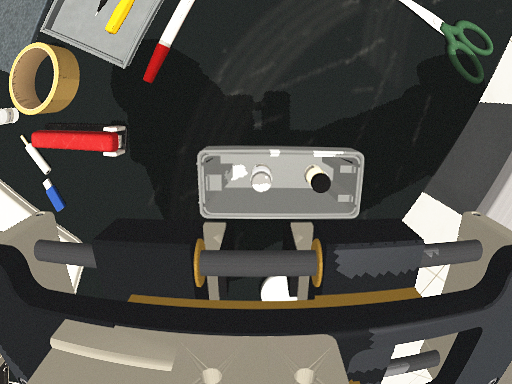

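The new vial stands upright at (261,180), in the front half of the tote, with the black-capped one at (318,182). Next I'll plan the transit to the stand, with a turn on the way.

```bash
cat >> h.py <<'E'
def plan(goal,yaw,n):
    """rows (tool axes, units) for straight move to goal & total world yaw change spread over n rows; turn along with shift"""
    st=arm.get_state(); R,p=Rt(st); d=(np.array(goal)-p)/n; y0=st["ee_rot"][2]; dy=(yaw-y0)/n; out=[]
    for i in range(n):
        Rw=Ro.from_euler('xyz',[np.pi,0,y0+dy*i]).as_matrix(); out.append((Rw.T@d/.025).round(2).tolist())
    print(out,"twist",round(-dy/.15,2))
E
python3 - <<'E'
from h import *
plan([.495,-.205,.26],-3.26,20)
E
```

```text
[[0.83, 0.51, -0.11], [0.88, 0.42, -0.11], [0.92, 0.31, -0.11], [0.95, 0.21, -0.11], [0.97, 0.1, -0.11], [0.97, -0.01, -0.11], [0.97, -0.12, -0.11], [0.95, -0.23, -0.11], [0.91, -0.34, -0.11], [0.87, -0.44, -0.11], [0.81, -0.54, -0.11], [0.75, -0.62, -0.11], [0.67, -0.71, -0.11], [0.59, -0.78, -0.11], [0.49, -0.84, -0.11], [0.4, -0.89, -0.11], [0.29, -0.93, -0.11], [0.19, -0.96, -0.11], [0.08, -0.97, -0.11], [-0.04, -0.97, -0.11]] twist 0.76
```

>>> play_rows --pt "0.83 0.51 -0.11" --pt "0.88 0.42 -0.11" --pt "0.92 0.31 -0.11" --pt "0.95 0.21 -0.11" --pt "0.97 0.1 -0.11" --pt "0.97 -0.01 -0.11" --pt "0.97 -0.12 -0.11" --pt "0.95 -0.23 -0.11" --twist '[0.76, 0.76, 0.76, 0.76, 0.76, 0.76, 0.76, 0.76]' --fingers 1

```text
t: 11.65
eef_pos: [0.4839, 0.0852, 0.2219]
ee_rot: [3.141, -0.001, -1.9]
force: [1.2, 0.9, -0.6]
width: 0.0876
gripper_force: 0.0
```

>>> play_rows --pt "0.91 -0.34 -0.11" --pt "0.87 -0.44 -0.11" --pt "0.81 -0.54 -0.11" --pt "0.75 -0.62 -0.11" --pt "0.67 -0.71 -0.11" --pt "0.59 -0.78 -0.11" --pt "0.49 -0.84 -0.11" --pt "0.4 -0.89 -0.11" --twist '[0.76, 0.76, 0.76, 0.76, 0.76, 0.76, 0.76, 0.76]'

```text
t: 12.65
eef_pos: [0.4897, -0.1094, 0.2439]
ee_rot: [3.141, -0.001, -2.812]
force: [0.2, 0.2, -0.2]
width: 0.0874
gripper_force: 0.0
```

>>> play_rows --pt "0.29 -0.93 -0.11" --pt "0.19 -0.96 -0.11" --pt "0.08 -0.97 -0.11" --pt "-0.04 -0.97 -0.11" --pt "0 0 0" --twist '[0.76, 0.76, 0.76, 0.76, 0]'

```text
t: 13.28
eef_pos: [0.4924, -0.2071, 0.2547]
ee_rot: [-3.142, -0.001, 3.016]
force: [-0.2, 0.2, 0.4]
width: 0.0878
gripper_force: 0.0
```

```bash
python3 - <<'E'
from h import *
w=grab("wrist")
print(w["st"]["eef_pos"],w["st"]["ee_rot"],w["st"]["q"])
P=proj(w,RIM@toteR(-.118,-np.pi/6).T+[.4625,-.2,.064]); print((P*1.5625).round(0))
cv2.imwrite("pics/w4.png",cv2.resize(w["pixels"],(800,600),interpolation=cv2.INTER_CUBIC)[:,:,::-1])
np.save("w4.npy",w,allow_pickle=True)
E
```

```text
[ 0.49241424 -0.2070837   0.25467516] [-3.14154772e+00 -1.09682940e-03  3.01639375e+00] [-3.08853391e-02  1.21147089e-01 -2.82905896e-01 -6.36590760e-05
 -1.16783953e+00 -1.66508487e+00]
[[349.  77.]
 [453.  73.]
 [464. 316.]
 [333. 317.]]
```

View pics/w4.png

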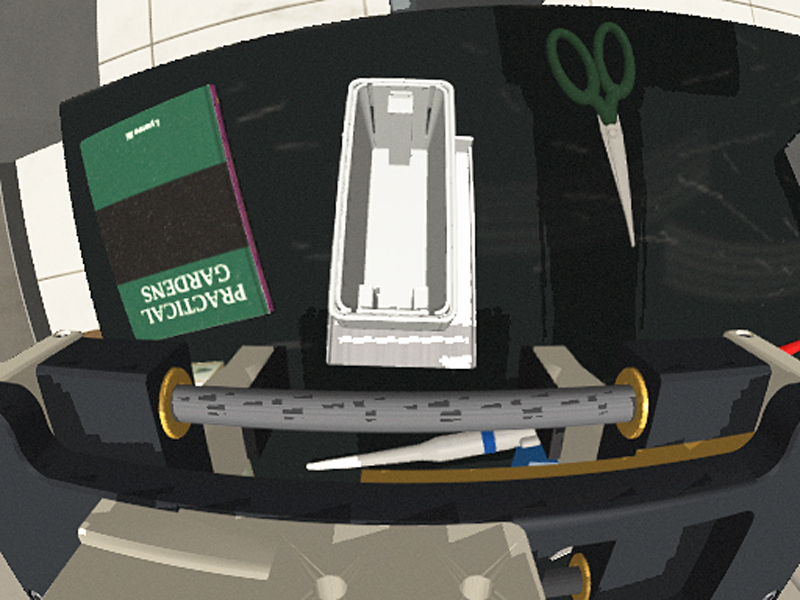

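Wrist view: rim corners of the stand tote at about (351,79), (453,81), (460,320) and (330,315), with its front end at the top, toward the robot.

```bash
python3 - <<'E'
from h import *
w=np.load("w4.npy",allow_pickle=True).item(); si=grab("side"); sc=grab("scene")
uv=np.array([(351,79),(453,81),(459,320),(330,316)])/1.5625
a=lambda L,s,o: np.array(L)/s+o
t1=a([(180,45),(335,170),(308,212),(150,77)],4.167,[260,135]); t2=a([(196,58),(282,82),(132,265),(65,228)],4.167,[240,165])
x0=np.array([.4625,-.2,.064,-.118])
for o in ([(w,[0,1,2,3],uv)],[(w,[0,1,2,3],uv)]*4+[(si,[3,0,1,2],t1),(sc,[2,3,0,1],t2)]):
    x,r=fit(o,x0,-np.pi/6,True); print(x.round(4),r[:8].round(1))
# theory: deck geometry. rim edges brightness columns for yaw
g=x[:3]+toteR(x[3],-np.pi/6)@[0,0,.059]; print("grasp pt",g, "front bottom",x[:3]+toteR(x[3],-np.pi/6)@[-.068,0,0],"back bottom",x[:3]+toteR(x[3],-np.pi/6)@[.068,0,0])
m=[s for s in models.silhouettes("stand","wrist")[:1]]
for u in ((632,245),(610,25),(560,40)): print("scissors",onz(w,np.array(u)/1.5625,0).round(3))
E
```

```text
[ 0.4648 -0.201   0.0594 -0.138 ] [ 0.1  1.2  0.6 -1.3 -0.6 -0.5  0.1  0.6]
[ 0.4646 -0.2009  0.0608 -0.1374] [-0.1  0.7  0.8 -1.7 -0.3 -0.3 -0.1  0.9]
grasp pt [ 0.43509052 -0.20091221  0.11191465] front bottom [ 0.40625582 -0.1915982   0.02713959] back bottom [ 0.52292522 -0.21022622  0.0944987 ]
scissors [[0.508 0.007 0.   ]]
scissors [[0.302 0.006 0.   ]]
scissors [[ 0.318 -0.046  0.   ]]
```

>>> play_rows --pt "0.7 0 0" --pt "0.8 0 0.2" --pt "0.79 -0.04 0.6" --pt "0 0 0.9" --pt "0 0 0.9" --pt "0 0 0.9" --pt "0 0 0.9" --pt "0 0 0" --twist '[0.08, 0, 0, 0, 0, 0, 0, 0]'

```text
t: 14.48
eef_pos: [0.4341, -0.199, 0.1443]
ee_rot: [-3.142, -0.003, 3.007]
force: [0.5, 0.1, 0.4]
width: 0.0876
gripper_force: 0.0
```

>>> play_rows --pt "0 0 0.7" --pt "0 0 0.47" --pt "0 0 0" --twist '[0, 0, 0]'

```text
t: 14.85
eef_pos: [0.4355, -0.1994, 0.116]
ee_rot: [-3.141, -0.001, 3.007]
force: [0.6, 0.0, 0.5]
width: 0.0876
gripper_force: 0.0
```

>>> play_rows --pt "0 0 0" --pt "0 0 0" --pt "0 0 0" --pt "0 0 0" --pt "0 0 0" --pt "0 0 0" --twist '[0, 0, 0, 0, 0, 0]' --fingers 0.6 --newtons 12

```text
t: 15.6
eef_pos: [0.4365, -0.1998, 0.1167]
ee_rot: [-3.141, 0.001, 3.007]
force: [-0.1, -2.0, 6.7]
width: 0.0685
gripper_force: 12.0
```

>>> play_rows --pt "0 0 -0.2" --pt "0 0 -0.4" --pt "0 0 -0.6" --pt "0 0 -0.8" --pt "0 0 -0.9" --pt "0 0 -0.9" --pt "0 0 -0.3" --pt "0 0 0" --twist '[0, 0, 0, 0, 0, 0, 0, 0]' --newtons 16

```text
t: 16.6
eef_pos: [0.4358, -0.1994, 0.2186]
ee_rot: [3.141, 0.0, 3.007]
force: [0.1, 0.2, -2.7]
width: 0.0685
gripper_force: 16.0
```

```bash
python3 - <<'E'
from h import *
w=grab("wrist"); s=grab("side"); c=grab("scene")
print(w["st"]["eef_pos"],w["st"]["force"],w["st"]["moment"])
m=np.hstack([cv2.resize(w["pixels"],(400,300)),cv2.resize(s["pixels"][100:220,240:400],(400,300))])
cv2.imwrite("pics/m5.png",m[:,:,::-1])
plan([.47,.10,.25],w["st"]["ee_rot"][2]+.71,14)
E
```

```text
[ 0.43579951 -0.19937199  0.21862351] [ 0.09115215  0.24768811 -2.7158076 ] [-0.0003208  -0.07032297  0.00188437]
[[0.02, 0.86, -0.09], [-0.03, 0.86, -0.09], [-0.07, 0.86, -0.09], [-0.11, 0.85, -0.09], [-0.16, 0.85, -0.09], [-0.2, 0.84, -0.09], [-0.24, 0.83, -0.09], [-0.28, 0.81, -0.09], [-0.32, 0.8, -0.09], [-0.36, 0.78, -0.09], [-0.4, 0.76, -0.09], [-0.44, 0.74, -0.09], [-0.48, 0.72, -0.09], [-0.51, 0.69, -0.09]] twist -0.34
```

View pics/m5.png

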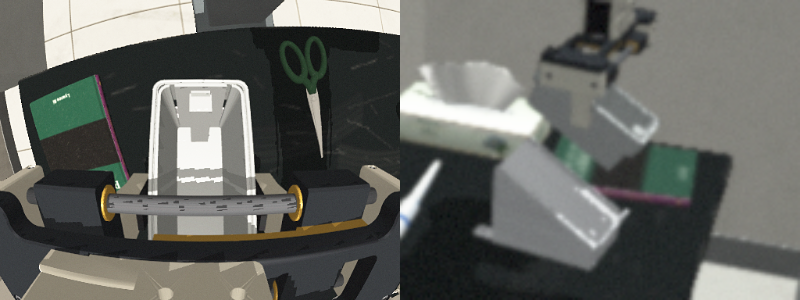

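Held securely: in the wrist view the tote sits between the pads, still pitched about 30° in the side view. I'll level it on the free bench between the scissors and tote_low.

>>> play_rows --pt "0.05 0.4 0" --pt "0.08 0.9 0" --pt "0.08 0.95 0" --pt "0.08 0.95 0" --pt "0.08 0.95 0" --pt "0.08 0.95 0" --pt "0.08 0.95 0" --pt "0.08 0.95 0" --twist '[0, 0, 0, 0, 0, 0, 0, 0]'

```text
t: 17.75
eef_pos: [0.4439, -0.0229, 0.2182]
ee_rot: [-3.141, -0.001, 3.007]
force: [-0.5, 0.9, -2.1]
width: 0.0683
gripper_force: 16.0
```

>>> play_rows --pt "0.08 0.95 0" --pt "0.08 0.95 0" --pt "0.08 0.95 0.4" --pt "0.08 0.95 0.6" --pt "0.08 0.7 0.8" --pt "0.08 0.4 0.9" --pt "0 0 0.9" --pt "0 0 0.6" --twist '[0, 0, 0, 0, 0, 0, 0, 0]'

```text
t: 18.75
eef_pos: [0.448, 0.0992, 0.1122]
ee_rot: [-3.14, -0.001, 3.007]
force: [-0.3, 0.3, -1.4]
width: 0.0686
gripper_force: 16.0
```

>>> play_rows --pt "0 0 0.2" --pt "0 0 0.1" --pt "0 0 0.1" --pt "0 0 0" --twist '[0, 0, 0, 0]'

```text
t: 19.25
eef_pos: [0.449, 0.099, 0.1038]
ee_rot: [3.141, 0.0, 3.007]
force: [-0.4, 0.1, -1.6]
width: 0.0682
gripper_force: 16.0
```

>>> play_rows --pt "0 0 0.2" --pt "0 0 0.2" --pt "0 0 0.15" --pt "0 0 0.1" --pt "0 0 0.1" --pt "0 0 0" --twist '[0, 0, 0, 0, 0, 0]' --newtons 8

```text
t: 20.0
eef_pos: [0.4491, 0.0989, 0.0849]
ee_rot: [-3.141, 0.0, 3.007]
force: [1.4, -0.4, -0.1]
width: 0.0688
gripper_force: 8.0
```

>>> play_rows --pt "0 0 0.15" --pt "0 0 0.15" --pt "0 0 0.15" --pt "0 0 0" --twist '[0, 0, 0, 0]'

```text
t: 20.5
eef_pos: [0.451, 0.0993, 0.075]
ee_rot: [3.141, 0.004, 3.009]
force: [5.0, -5.1, 9.5]
width: 0.0687
gripper_force: 8.0
```

>>> play_rows --pt "0 0 0" --pt "0 0 0.1" --pt "0 0 0.1" --pt "0 0 0.1" --pt "0 0 0.05" --pt "0 0 0" --twist '[0, 0, 0, 0, 0, 0]' --newtons 4

```text
t: 21.25
eef_pos: [0.4486, 0.099, 0.0645]
ee_rot: [3.141, -0.0, 3.006]
force: [2.4, -0.7, 2.1]
width: 0.0682
gripper_force: 4.0
```

```bash
python3 - <<'E'
from h import *
w=grab("wrist"); s=grab("side"); c=grab("scene")
print(w["st"]["eef_pos"],w["st"]["force"],w["st"]["moment"])
m=np.vstack([np.hstack([cv2.resize(w["pixels"],(400,300)),cv2.resize(s["pixels"][170:290,210:370],(400,300),interpolation=cv2.INTER_CUBIC)]),np.hstack([cv2.resize(c["pixels"][130:250,140:300],(400,300),interpolation=cv2.INTER_CUBIC),np.zeros((300,400,3),np.uint8)])])
cv2.imwrite("pics/m6.png",m[:,:,::-1])
E
```

```text
[0.44860883 0.09902933 0.06450732] [ 2.37468443 -0.69176238  2.11515212] [-0.26903439 -0.85030665  0.01623436]
```

View pics/m6.png

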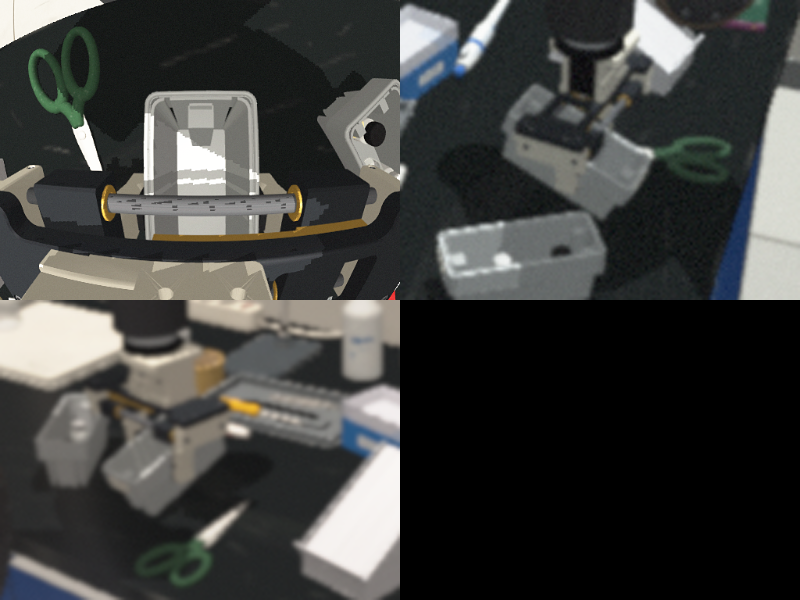

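The wrist panel shows the front rim at (146–257, 92). It is wider than before, so the tote has partly levelled. I'll quantify the pitch from the apparent width of the front rim.

```bash
cat > pitch.py <<'E'
from h import *
def frontedge(f,a,b):
    "front rim edge: two pixels 68 mm apart, edge parallel to tool y -> 3D points in tool-ish (fwd, z world)"
    d=ray(f,[a,b]); R,p=Rt(f["st"])
    def res(s): return (s[0]*d[0]-s[1]*d[1])@np.c_[R[:,1],R[:,0]] - 0 - np.array([np.sign((d[0]-d[1])@R[:,1])*.068,0])
    s=least_squares(res,[.2,.2]).x
    m=(f["o"]+s[0]*d[0]+f["o"]+s[1]*d[1])/2; q=R.T@(m-p); return m,q
E
python3 - <<'E'
from pitch import *
w=grab("wrist")
m,q=frontedge(w,np.array([146,92.5])*1.28,np.array([257,92.5])*1.28); print("front rim world",m.round(4),"tool",q.round(4))
p=w["pixels"].astype(int)
g=cv2.cvtColor(w["pixels"],cv2.COLOR_RGB2GRAY)
print("col250 rows100-220",g[100:216:2,252].tolist()); print("row150",g[150,150:370:3].tolist())
print(w["st"]["force"],w["st"]["moment"])
E
```

```text
front rim world [0.3814 0.109  0.0621] tool [0.0679 0.0008 0.0025]
col250 rows100-220 [24, 26, 18, 24, 27, 31, 23, 27, 129, 189, 172, 168, 177, 180, 126, 123, 171, 178, 145, 145, 171, 178, 180, 180, 181, 180, 184, 185, 182, 184, 184, 188, 132, 125, 129, 129, 127, 128, 128, 128, 123, 125, 129, 136, 255, 255, 255, 255, 255, 255, 255, 255, 255, 255, 255, 255, 255, 255]
row150 [24, 17, 28, 31, 25, 21, 26, 24, 27, 23, 20, 15, 253, 238, 242, 255, 101, 106, 106, 114, 111, 120, 124, 127, 100, 117, 126, 123, 127, 126, 141, 182, 181, 179, 180, 183, 181, 181, 182, 185, 182, 159, 129, 130, 128, 128, 134, 118, 129, 124, 126, 116, 120, 117, 117, 116, 177, 179, 150, 178, 41, 27, 27, 24, 26, 24, 25, 25, 23, 27, 23, 25, 24, 24]
[1.37407042 0.02519326 0.79617058] [-0.05906716 -0.76626354  0.00393976]
```

>>> play_rows --pt "-0.11 0 0.08" --pt "-0.11 0 0.08" --pt "-0.11 0 0.08" --pt "-0.11 0 0.08" --pt "-0.11 0 0.08" --pt "-0.11 0 0.08" --pt "-0.11 0 0.05" --pt "-0.1 0 0" --twist '[0, 0, 0, 0, 0, 0, 0, 0]'

```text
t: 22.45
eef_pos: [0.4704, 0.0959, 0.0514]
ee_rot: [-3.141, -0.0, 3.007]
force: [-0.2, -0.7, -1.3]
width: 0.0679
gripper_force: 4.0
```

```bash
cat >> pitch.py <<'E'
def auto(w,r=150,uc=255):
    g=cv2.cvtColor(w["pixels"],cv2.COLOR_RGB2GRAY).astype(int)
    v=next(i for i in range(60,214) if (g[i:i+3,uc-8:uc+8]>90).all())   # front rim top edge
    row=g[v+6]
    l=uc; 
    while row[l-1]>60: l-=1
    rr=uc
    while row[rr+1]>60: rr+=1
    return v,l,rr
E
python3 - <<'E'
from pitch import *
w=grab("wrist"); v,l,r=auto(w); print(v,l,r)
m,q=frontedge(w,[l,v+1],[r+1,v+1]); print(m.round(4),q.round(4),w["st"]["eef_pos"],w["st"]["force"],w["st"]["moment"])
E
```

```text
114 186 329
[0.4015 0.1062 0.0507] [0.0696 0.0009 0.0007] [0.47039295 0.0959002  0.05136214] [-0.22165965 -0.65048357 -1.33470244] [-0.06802787 -0.09449274 -0.03058424]
```

```bash
cat >> pitch.py <<'E'
def rimfit(w,rmax=195,verbose=True,uc=255):
    v,l,r=auto(w,uc=uc); g=cv2.GaussianBlur(cv2.cvtColor(w["pixels"],cv2.COLOR_RGB2GRAY),(3,3),0).astype(int)
    L=[];Rr=[]
    for row in range(v+12,rmax,3):
        a=next((i for i in range(l-25,l+25) if g[row,i]>85 and (g[row,i:i+4]>85).all()),None)
        b=next((i for i in range(r+25,r-25,-1) if g[row,i]>85 and (g[row,i-3:i+1]>85).all()),None)
        if a: L.append((a-.5,row))
        if b: Rr.append((b+.5,row))
    F=[(u,v+.0) for u in range(l+25,r-25,15)]
    R,p=Rt(w["st"]); L,Rr,F=map(np.array,(L,Rr,F))
    # rim plane param in tool coords: front mid (x,y,z), yaw c, pitch th (rim falls toward front when th>0)
    def cast(uv,q):
        n=np.array([np.sin(q[4]),0,np.cos(q[4])]); # tool z is down; u axis to front:
        u=np.array([np.cos(q[4]),0,np.sin(q[4])]); u=Ro.from_rotvec([0,0,q[3]]).apply(u)
        y=Ro.from_rotvec([0,0,q[3]]).apply([0,1,0]); n=np.cross(u,y)
        d=ray(w,uv)@R; o=(w["o"]-p)@R; c=q[:3]
        s=((c-o)@n)/(d@n); X=o+s[:,None]*d-c; return X@u,X@y
    def res(q):
        return 1e3*np.concatenate([np.abs(cast(L,q)[1])-.034,np.abs(cast(Rr,q)[1])-.034,cast(F,q)[0]])
    s=least_squares(res,[.07,0,0,0,.2],loss='soft_l1')
    if verbose: print("front mid tool",s.x[:3].round(4),"yaw",s.x[3].round(3),"pitch deg",np.degrees(s.x[4]).round(1),"rms",np.sqrt(np.mean(res(s.x)**2)).round(2),len(L),len(Rr))
    return s.x
E
python3 - <<'E'
from pitch import *
w=grab("wrist"); np.save("w6.npy",w,allow_pickle=True)
for rm in (180,195,205): rimfit(w,rm)
w=np.load("w4.npy",allow_pickle=True).item(); print("known 30"); rimfit(w,190); print((Rt(w["st"])[0].T@([.4646,-.2009,.0608]+toteR(-.137,-np.pi/6)@[-.0795,0,.072]-w["st"]["eef_pos"])).round(4))
E
```

```text
front mid tool [ 0.0699  0.0006 -0.0171] yaw 0.004 pitch deg 10.9 rms 0.35 18 18
front mid tool [ 0.0699  0.0006 -0.0178] yaw 0.005 pitch deg 8.0 rms 0.35 23 23
front mid tool [ 0.0699  0.0006 -0.0181] yaw 0.003 pitch deg 6.7 rms 0.34 27 27
known 30
front mid tool [0.1146 0.0031 0.1239] yaw 0.027 pitch deg 31.3 rms 1.91 40 40
[0.1329 0.0004 0.171 ]
```

>>> play_rows --pt "-0.07 0 0.08" --pt "-0.07 0 0.08" --pt "-0.07 0 0.08" --pt "-0.07 0 0.08" --pt "0 0 0" --twist '[0, 0, 0, 0, 0]'

```text
t: 23.18
eef_pos: [0.4776, 0.0952, 0.0434]
ee_rot: [3.141, 0.0, 3.007]
force: [-0.9, 0.8, -0.5]
width: 0.0681
gripper_force: 4.0
```

```bash
python3 - <<'E'
from pitch import *
w=grab("wrist"); print(w["st"]["eef_pos"],w["st"]["force"])
for rm in (180,195,205): rimfit(w,rm)
E
```

```text
[0.47757753 0.0951647  0.04339555] [-0.91377866  0.83975518 -0.48580597]
front mid tool [ 0.0743  0.0005 -0.0257] yaw 0.0 pitch deg 7.0 rms 0.45 22 22
front mid tool [ 0.0743  0.0005 -0.0262] yaw 0.001 pitch deg 5.0 rms 0.44 27 27
front mid tool [ 0.0743  0.0005 -0.0264] yaw 0.003 pitch deg 4.2 rms 0.43 30 30
```

>>> play_rows --pt "-0.05 0 0.1" --pt "-0.05 0 0.1" --pt "-0.02 0 0.05" --pt "0 0 0" --twist '[0, 0, 0, 0]'

```text
t: 23.72
eef_pos: [0.4806, 0.0947, 0.0373]
ee_rot: [3.141, 0.0, 3.007]
force: [-0.4, 0.6, 1.3]
width: 0.0676
gripper_force: 4.0
```

>>> play_rows --pt "0 0 0" --pt "0 0 0" --pt "0 0 0" --twist '[0, 0, 0]' --fingers 0.87

```text
t: 24.1
eef_pos: [0.4802, 0.0946, 0.0372]
ee_rot: [-3.141, -0.0, 3.007]
force: [-0.4, -0.4, 0.5]
width: 0.0764
gripper_force: 0.0
```

```bash
python3 - <<'E'
from pitch import *
w=grab("wrist"); print(w["st"]["eef_pos"],w["st"]["force"])
for rm in (180,195,205): rimfit(w,rm)
E
```

```text
[0.48022224 0.09457677 0.03720636] [-0.42623447 -0.39404614  0.47074399]
front mid tool [ 0.0764  0.0008 -0.0323] yaw 0.001 pitch deg 5.4 rms 0.39 24 24
front mid tool [ 0.0763  0.0008 -0.0326] yaw 0.002 pitch deg 4.2 rms 0.37 29 29
front mid tool [ 0.0763  0.0008 -0.0328] yaw 0.002 pitch deg 3.5 rms 0.37 32 32
```

>>> play_rows --pt "-0.05 0 -0.3" --pt "-0.05 0 -0.4" --pt "-0.03 0 -0.21" --pt "0 0 0" --twist '[0, 0, 0, 0]'

```text
t: 24.65
eef_pos: [0.484, 0.0945, 0.0608]
ee_rot: [3.141, 0.001, 3.007]
force: [0.4, 0.6, 0.4]
width: 0.0767
gripper_force: 0.0
```

>>> play_rows --pt "0 0 0" --pt "0 0 0" --pt "0 0 0" --pt "0 0 0" --twist '[0, 0, 0, 0]' --fingers 0.6 --newtons 25

```text
t: 25.15
eef_pos: [0.4834, 0.0942, 0.0599]
ee_rot: [-3.141, -0.0, 3.007]
force: [-1.5, -0.1, 1.0]
width: 0.0682
gripper_force: 25.0
```

```bash
python3 - <<'E'
from pitch import *
w=grab("wrist"); print(w["st"]["eef_pos"],w["st"]["ee_rot"],w["st"]["force"])
np.save("w7.npy",w,allow_pickle=True)
for rm in (180,195): rimfit(w,rm)
E
```

```text
[0.48338424 0.09417485 0.05991071] [-3.14130842e+00 -3.36686556e-04  3.00691724e+00] [-1.45200079 -0.11240981  0.96949464]
front mid tool [ 0.0792  0.0005 -0.0106] yaw 0.003 pitch deg 2.8 rms 0.27 26 26
front mid tool [ 0.0792  0.0005 -0.0107] yaw 0.003 pitch deg 2.3 rms 0.26 31 31
```

```bash
cat > low.py <<'E'
from h import *
def contour(w,seed,thr=75):
    g=cv2.GaussianBlur(cv2.cvtColor(w["pixels"],cv2.COLOR_RGB2GRAY),(3,3),0)
    m=cv2.morphologyEx((g>thr).astype(np.uint8),cv2.MORPH_CLOSE,np.ones((5,5)))
    _,lab=cv2.connectedComponents(m); m=(lab==lab[seed[1],seed[0]]).astype(np.uint8)
    c=max(cv2.findContours(m,cv2.RETR_EXTERNAL,cv2.CHAIN_APPROX_NONE)[0],key=len)[:,0].astype(float)
    return c
def fitlow(obs,x0,use):
    "obs: (frame,contour,sides) ; sides of rim used: subset of '+x -x +y -y'"
    def loc(f,c,p):
        R=toteR(p[2],0); return (onz(f,c,.072+ (p[3] if len(p)>3 else 0))-[p[0],p[1],0])@R
    sel=[]
    for f,c,sd in obs:
        l=loc(f,c,x0)
        for s in sd:
            ax=0 if s[1]=='x' else 1; h=[.0795,.034][ax]*(1 if s[0]=='+' else -1); o=1-ax
            k=(np.abs(l[:,ax]-h)<.009)&(np.abs(l[:,o])<[.0795,.034][o]-.012); sel.append((f,c[k],ax,h))
    def res(p): return np.concatenate([1e3*(loc(f,c,p)[:,ax]-h)/np.sqrt(len(c)+1) for f,c,ax,h in sel])
    s=least_squares(res,x0,loss='soft_l1'); 
    print(s.x.round(4),[ (len(c),(1e3*(loc(f,c,s.x)[:,ax]-h)).mean().round(2),(1e3*(loc(f,c,s.x)[:,ax]-h)).std().round(2)) for f,c,ax,h in sel]); return s.x
E
python3 - <<'E'
from low import *
w2=np.load("w2.npy",allow_pickle=True).item(); w3=np.load("w3.npy",allow_pickle=True).item()
c2=contour(w2,(170,120)); c3=contour(w3,(205,200))
print(len(c2),c2.min(0),c2.max(0),len(c3),c3.min(0),c3.max(0))
x0=np.array([.4615,.268,3.722]); A=['+x','-x','+y','-y']
for o in ([(w2,c2,A)],[(w3,c3,A)],[(w3,c3,['+x','-x','-y'])],[(w3,c3,['+x','-x','+y'])]): fitlow(o,x0,None)
fitlow([(w2,c2,A)],np.r_[x0,0],None)
E
```

```text
470 [167.  83.] [341. 159.] 1898 [128. 109.] [511. 308.]
[0.4629 0.2686 3.7207] [(48, np.float64(-0.55), np.float64(0.31)), (47, np.float64(0.55), np.float64(0.29)), (149, np.float64(-0.3), np.float64(0.34)), (146, np.float64(0.3), np.float64(0.21))]
[0.464  0.2672 3.7055] [(43, np.float64(-0.36), np.float64(0.34)), (44, np.float64(0.36), np.float64(0.48)), (144, np.float64(0.91), np.float64(0.7)), (46, np.float64(-1.24), np.float64(2.5))]
[0.4625 0.2696 3.7447] [(43, np.float64(-0.38), np.float64(0.47)), (44, np.float64(0.37), np.float64(0.4)), (46, np.float64(-0.19), np.float64(2.28))]
[0.4646 0.2664 3.7224] [(43, np.float64(-0.35), np.float64(0.32)), (44, np.float64(0.35), np.float64(0.37)), (144, np.float64(-0.0), np.float64(0.28))]
[ 4.6290e-01  2.6870e-01  3.7206e+00 -1.9000e-03] [(48, np.float64(0.02), np.float64(0.32)), (47, np.float64(-0.02), np.float64(0.29)), (149, np.float64(-0.06), np.float64(0.34)), (146, np.float64(0.06), np.float64(0.21))]
```

>>> play_rows --pt "0 0 -0.2" --pt "0 0 -0.5" --pt "0 0 -0.8" --pt "0 0 -0.9" --pt "0 0 -0.9" --pt "0 0 -0.7" --pt "0 0 0" --twist '[-0.68, -0.68, -0.68, -0.68, -0.68, -0.68, -0.68]'

```text
t: 26.08
eef_pos: [0.484, 0.0945, 0.1611]
ee_rot: [3.142, 0.002, -2.559]
force: [0.0, 0.4, -3.0]
width: 0.0678
gripper_force: 25.0
```

```bash
python3 - <<'E'
from pitch import *
w=grab("wrist"); print(w["st"]["eef_pos"],w["st"]["ee_rot"],w["st"]["force"])
for rm in (180,195): rimfit(w,rm)
y=w["st"]["ee_rot"][2]; plan([.5204,.1806,.16],y+((-2.5625-y+np.pi)%(2*np.pi)-np.pi),5)
E
```

```text
[0.48396213 0.09450295 0.16114061] [ 3.14158306e+00  2.07834099e-03 -2.55892002e+00] [ 0.04668972  0.43441478 -3.03689061]
front mid tool [ 0.079  -0.0004 -0.0117] yaw -0.001 pitch deg 1.3 rms 1.09 26 26
front mid tool [ 0.079  -0.0005 -0.012 ] yaw -0.006 pitch deg -0.1 rms 1.02 31 31
[[-0.63, 0.41, 0.0], [-0.63, 0.41, 0.0], [-0.63, 0.41, 0.0], [-0.63, 0.41, 0.0], [-0.63, 0.42, 0.0]] twist 0.01
```

>>> play_rows --pt "-0.4 0.25 0" --pt "-0.63 0.41 0" --pt "-0.63 0.41 0" --pt "-0.63 0.41 0" --pt "-0.63 0.41 0" --pt "-0.23 0.17 0" --pt "0 0 0" --twist '[0.02, 0, 0, 0, 0, 0, 0]'

```text
t: 27.0
eef_pos: [0.5214, 0.1807, 0.1598]
ee_rot: [3.142, -0.001, -2.565]
force: [0.2, -1.1, -2.2]
width: 0.0679
gripper_force: 25.0
```

```bash
python3 - <<'E'
from low import *
from pitch import rimfit
w=grab("wrist"); np.save("w8.npy",w,allow_pickle=True)
print(w["st"]["eef_pos"],w["st"]["ee_rot"])
rimfit(w,195)
x=[.4629,.2686,3.7207]
P=proj(w,RIM@toteR(x[2],0).T+[x[0],x[1],0]); print("pred corners",P.round(1).tolist())
g=cv2.cvtColor(w["pixels"],cv2.COLOR_RGB2GRAY)
for r in (130,150,170,190): print(r,g[r,320:460:3].tolist())
for c in (370,385,400): print(c,g[60:200:3,c].tolist())
E
```

```text
[0.52140964 0.18074239 0.1597898 ] [ 3.14157969e+00 -5.78161463e-04 -2.56482105e+00]
front mid tool [ 0.0785  0.0032 -0.0234] yaw -0.021 pitch deg 6.7 rms 0.18 31 31
pred corners [[401.1, 274.9], [335.7, 280.1], [350.1, 99.6], [424.3, 106.3]]
130 [101, 252, 253, 180, 162, 117, 24, 97, 94, 97, 147, 129, 165, 161, 190, 173, 166, 133, 102, 103, 96, 94, 100, 99, 101, 99, 100, 99, 103, 101, 100, 101, 102, 231, 255, 37, 31, 33, 32, 31, 35, 39, 34, 37, 33, 37, 31]
150 [95, 254, 247, 188, 249, 10, 35, 98, 93, 86, 162, 151, 158, 148, 131, 211, 229, 14, 24, 33, 28, 27, 27, 26, 98, 103, 104, 103, 104, 101, 99, 99, 157, 131, 14, 34, 35, 33, 35, 36, 33, 37, 30, 38, 31, 29, 38]
170 [89, 251, 227, 229, 246, 5, 91, 94, 96, 115, 153, 163, 162, 160, 162, 159, 155, 154, 162, 106, 103, 99, 103, 101, 101, 102, 98, 98, 105, 100, 103, 110, 128, 97, 35, 36, 37, 36, 41, 33, 35, 37, 34, 36, 32, 23, 20]
190 [245, 252, 181, 242, 217, 14, 96, 94, 94, 156, 141, 186, 172, 119, 153, 165, 156, 156, 158, 106, 104, 99, 97, 99, 97, 100, 102, 102, 103, 103, 94, 150, 149, 34, 34, 33, 37, 37, 34, 34, 30, 33, 35, 30, 36, 35, 34]
370 [34, 36, 35, 38, 34, 38, 32, 36, 33, 33, 33, 37, 34, 33, 156, 134, 150, 158, 171, 162, 164, 160, 162, 163, 203, 251, 239, 10, 14, 19, 7, 182, 156, 158, 158, 162, 157, 161, 159, 157, 158, 158, 158, 162, 163, 148, 177]
385 [33, 31, 31, 34, 29, 35, 31, 36, 34, 44, 33, 32, 36, 33, 26, 151, 163, 90, 92, 98, 93, 92, 96, 95, 99, 90, 27, 32, 25, 29, 33, 29, 67, 103, 102, 104, 103, 101, 100, 101, 102, 104, 102, 98, 100, 96, 98]
400 [32, 35, 38, 35, 32, 34, 36, 33, 32, 38, 37, 42, 40, 40, 37, 162, 126, 128, 116, 162, 159, 158, 159, 129, 98, 101, 104, 101, 107, 102, 100, 103, 105, 99, 100, 102, 101, 99, 103, 101, 99, 101, 103, 100, 100, 101, 102]
```

```bash
python3 - <<'E'
from low import *
w=np.load("w8.npy",allow_pickle=True).item()
g=cv2.GaussianBlur(cv2.cvtColor(w["pixels"],cv2.COLOR_RGB2GRAY),(3,3),0).astype(int)
E=[];T=[]
for r in range(122,212,4):
    c=next(i for i in range(450,380,-1) if g[r,i]>70); E.append((c+.5,r))
for c in range(362,412,4):
    r=next(i for i in range(70,130) if g[i,c]>85); T.append((c,r-.5))
E=np.array(E);T=np.array(T)
def loc(uv,p): return (onz(w,uv,.072)-[p[0],p[1],0])@toteR(p[2],0)
x0=[.4629,.2686,3.7207]
print("edge y (want -34):",(loc(E,x0)[:,1]*1e3).round(1)); print("end x (want 79.5):",(loc(T,x0)[:,0]*1e3).round(1))
# check with held tote: front edge & left edge at its rim height
R,p=Rt(w["st"]); z=p[2]-.0599+.072
L=[];F=[]
v=next(i for i in range(40,214) if (g[i:i+3,240:260]>90).all()); print("v",v)
for r in range(v+14,205,4):
    c=next(i for i in range(120,260) if (g[r,i:i+3]>85).all()); L.append((c-.5,r))
Rr=[]
for r in range(v+14,205,6): Rr.append(g[r,325:345].tolist())
t=lambda uv:(onz(w,np.array(uv,float),z)-p)@R*1e3
print("left edge tool y (±34)",t(L)[:,1].round(1)); print("front tool x",t([(u,v-.5) for u in range(225,300,15)])[:,0].round(1))
print(Rr[3:12:4])
E
```

```text
edge y (want -34): [-34.  -34.2 -34.5 -34.8 -34.  -34.4 -34.7 -34.  -34.4 -33.8 -34.2 -34.7
 -34.1 -34.6 -34.  -34.6 -34.  -33.5 -34.1 -34.8 -34.3 -33.9 -34.6]
end x (want 79.5): [79.4 79.7 79.9 79.4 79.6 79.9 79.4 79.7 79.1 79.5 79.8 79.3 79.6]
v 92
left edge tool y (±34) [-33.3 -33.8 -34.3 -33.9 -33.9 -34.  -34.  -34.1 -34.2 -34.3 -33.9 -34.
 -34.1 -34.2 -33.8 -33.9 -34.  -34.1 -33.8 -33.9 -34.  -34.1 -34.3 -33.9
 -34.1]
front tool x [79.3 79.2 79.1 79.1 79.2]
[[252, 250, 234, 194, 155, 140, 150, 163, 164, 157, 121, 56, 21, 23, 43, 74, 92, 94, 94, 95], [249, 243, 230, 206, 194, 216, 241, 248, 249, 196, 85, 22, 22, 38, 68, 90, 95, 94, 95, 95], [237, 218, 201, 204, 225, 241, 246, 237, 182, 88, 29, 22, 43, 77, 95, 95, 95, 94, 94, 94]]
```

>>> play_rows --pt "0.01 0.4 0" --pt "0.01 0.8 0" --pt "0.01 0.9 0" --pt "0.01 0.9 0" --pt "0.01 0.8 0" --pt "0 0.42 0" --pt "0 0 0" --twist '[0, 0, 0, 0, 0, 0, 0]'

```text
t: 27.92
eef_pos: [0.4626, 0.2684, 0.1602]
ee_rot: [3.142, 0.0, -2.564]
force: [0.4, 0.1, -1.9]
width: 0.0681
gripper_force: 25.0
```

```bash
python3 - <<'E'
from h import *
s=arm.get_state(); R,p=Rt(s); print(p,s["ee_rot"],s["force"]); print("units to go",(R.T@(np.array([.4629,.2686,.12])-p)/.025).round(3))
E
```

```text
[0.4625613  0.26841923 0.1602498 ] [ 3.14150818e+00  2.61648777e-04 -2.56433123e+00] [ 0.3857735   0.07015812 -1.86233285]
units to go [-1.50e-02 -1.00e-03  1.61e+00]
```

>>> play_rows --pt "0 0 0.3" --pt "0 0 0.4" --pt "0 0 0.3" --pt "0 0 0.2" --pt "0 0 0.1" --pt "0 0 0" --twist '[0, 0, 0, 0, 0, 0]'

```text
t: 28.68
eef_pos: [0.4629, 0.2681, 0.1274]
ee_rot: [-3.142, -0.0, -2.565]
force: [-1.0, 0.2, -0.6]
width: 0.0677
gripper_force: 25.0
```

>>> play_rows --pt "0 0 0.1" --pt "0 0 0.08" --pt "0 0 0.05" --pt "0 0 0" --twist '[0, 0, 0, 0]'

```text
t: 29.18
eef_pos: [0.4629, 0.2681, 0.1217]
ee_rot: [-3.142, -0.0, -2.565]
force: [-0.2, -0.6, -3.0]
width: 0.0676
gripper_force: 25.0
```

>>> play_rows --pt "0 0 0.04" --pt "0 0 0.04" --pt "0 0 0" --twist '[0, 0, 0]'

```text
t: 29.55
eef_pos: [0.463, 0.2682, 0.1199]
ee_rot: [-3.142, 0.0, -2.565]
force: [-1.3, -0.4, 0.1]
width: 0.0677
gripper_force: 25.0
```

>>> play_rows --pt "0 0 0.04" --pt "0 0 0" --twist '[0, 0]'

```text
t: 29.8
eef_pos: [0.4631, 0.2682, 0.1198]
ee_rot: [-3.141, 0.001, -2.565]
force: [-4.5, -2.2, 8.3]
width: 0.0679
gripper_force: 25.0
```

Contact came at z 0.1198, which matches home exactly (0.0599 + 0.060). Releasing and backing off straight up.

>>> play_rows --pt "0 0 0" --pt "0 0 0" --pt "0 0 0" --pt "0 0 0" --pt "0 0 0" --twist '[0, 0, 0, 0, 0]' --fingers 0.97

```text
t: 30.42
eef_pos: [0.4629, 0.2681, 0.1187]
ee_rot: [-3.142, -0.0, -2.565]
force: [-0.4, -0.1, 0.2]
width: 0.085
gripper_force: 0.0
```

>>> play_rows --pt "0 0 -0.2" --pt "0 0 -0.5" --pt "0 0 -0.8" --pt "0 0 -1" --pt "0 0 -1" --pt "0 0 -1" --pt "-0.6 0 -0.5" --pt "-0.8 0 0" --twist '[0, 0, 0, 0, 0, 0, 0, 0]'

```text
t: 31.42
eef_pos: [0.493, 0.2878, 0.2468]
ee_rot: [3.141, 0.004, -2.565]
force: [-0.6, 0.2, -0.6]
width: 0.0849
gripper_force: 0.0
```

>>> play_rows --pt "-0.6 0 0" --pt "-0.4 0 0" --pt "0 0 0" --twist '[0, 0, 0]'

```text
t: 31.8
eef_pos: [0.5134, 0.3009, 0.2433]
ee_rot: [-3.141, -0.001, -2.566]
force: [-0.6, -0.8, 0.8]
width: 0.0853
gripper_force: 0.0
```

```bash
python3 - <<'E'
from low import *
w=grab("wrist"); print(w["st"]["eef_pos"],w["st"]["t"])
P=proj(w,RIM@toteR(3.7207-np.pi,0).T+[.4629,.2684,.060]); print(P.round(1).tolist())
c=P.mean(0); g=cv2.GaussianBlur(cv2.cvtColor(w["pixels"],cv2.COLOR_RGB2GRAY),(3,3),0).astype(int)
l,r=P[:,0].min(),P[:,0].max(); t,b=P[:,1].min(),P[:,1].max()
h=lambda uv,z=.132:((onz(w,np.array(uv,float),z)-[.4629,.2684,0])@toteR(3.7207-np.pi,0)*1e3).round(1)
A=[];B=[];F=[]
for row in range(int(t)+12,min(int(b)-8,212),10):
    A.append((next(i for i in range(int(l)-30,int(c[0])) if (g[row,i:i+3]>85).all())-.5,row))
    B.append((next(i for i in range(int(r)+30,int(c[0]),-1) if (g[row,i-2:i+1]>85).all())+.5,row))
for col in range(int(c[0])-20,int(c[0])+21,8): F.append((col,next(i for i in range(max(int(t)-30,0),200) if (g[i:i+3,col]>85).all())-.5))
print("sides",h(A)[:,1],h(B)[:,1],"front x(-79.5)",h(F)[:,0])
for n in ("vial_in","vial_out","scissors","marker"): 
    q=models.boxes_of(n,"wrist")[:1]; print(n,[(x["confidence"],x["extent"]) for x in q])
E
```

```text
[0.5134204  0.30087586 0.24333904] 31.8
[[217.2, 30.4], [298.7, 30.2], [296.2, 211.9], [220.6, 212.2]]
sides [-33.6 -33.6 -33.6 -34.5 -34.5 -33.8 -34.7 -34.  -34.2 -34.3 -34.5 -34.8
 -34.2 -34.4 -34.8 -34.2 -34.6] [33.7 33.6 34.4 33.5 33.5 33.6 33.6 33.7 33.8 33.9 34.1 33.4 33.6 33.9
 33.3 33.6 33.9] front x(-79.5) [-77.8 -77.7 -77.6 -77.6 -77.6 -77.7]
vial_in [(0.34, [17.8, 171.9, 28.7, 86.9])]
vial_out []
scissors [(0.75, [99.9, 26.4, 27.6, 48.1])]
marker [(0.82, [135.1, 204.9, 70.5, 41.2])]
```

```bash
python3 -c "
from station import arm; print(arm.job_done())"
```

```text
the job is handed in; nothing more can be done
None
```

I handed in the job after about 32 s. The vial stood upright in the lower tote's front half when last seen, before stacking. The second tote is stacked the opposite way round, level and fully home on the ledges. I didn't re-check the other bench items or the vials after stacking.

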